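# Square up the culture dishes and lift the sample carrier

## Robot

A 6-joint arm with a two-finger parallel gripper is mounted at the origin on the work surface. World frame = base frame: x ahead of the robot, y to its left, z up, the work surface at z = 0. Lengths are in m, angles in rad, forces in N, time in s.
With the tool pointing down it reaches from about 0.25 to 0.725 m from the base axis. Payload 4 kg.
Tool frame: the origin (TCP) lies midway between the tips of the shut fingers; the grasp point (between the pads) lies 19 mm behind it; z points along the fingers, y is the direction in which the jaws open and shut (so a half turn about z gives the same grasp; the last joint's range is limited). The gripper opens to 85 mm and grips with 20 to 120 N. Pads are 22 mm wide; open, the fingers measure 114 mm over their backs; the gripper's body (76 mm by 85 mm) begins 54 mm behind the grasp point. The pads swing forward as they close: fully open they stand 13 mm farther back than shut.
Start: joints at [-1.293, 0.241, 0.005, 1.335, 0, 1.571], TCP at [0.137, -0.481, 0.231] pointing down, gripper open.
Joint ranges: [-2.72, 2.72], [-1.05, 1.87], [-1.09, 1.28], [-1.99, 2.15], [-1.42, 1.44], [-3.14, 3.14]. Speed limits (rad/s): [2.79, 2.79, 3.14, 3.14, 3.14, 3.14].

## Interface

Orientations are given as a unit quaternion [x, y, z, w].
In Python, from workcell import get_obs, camera, camera_model, job_done, masks_of gives the robot as it stands.
- The arm moves only by the tool jog_arm, never from a script. Its argument "deltas" is a list that holds one entry, the list of rows, each a list of 7 numbers: the shift along the tool's x, y, z in mm, then the turn, a rotation vector about the tool's x, y, z in degrees, then the finger opening in mm, from 0 to 85.4. A call has 1 to 5 rows; each row shifts and turns the pose as measured when the row begins, along the tool's axes as they then stand; what a row does not reach is not made up. A row lasts 1/10 s, in which the tool goes at most 50 mm and 8.59 degrees, less where a joint would pass 70% of its speed; a pose out of reach is approached as far as the arm can. A call with a gripper value outside its range is refused whole. The fingers move at their own pace and stop on an object; the grip force is fixed at half the most. Time passes only in rows, so rows that do not move let the fingers close. It gives the time, the measured TCP pose, the force and the opening at its end, in the units of the state.
- get_obs(): the state, without advancing time (a new reading comes with each control period).
- camera(name): name is "scene" or "top" or "wrist"; returns the picture (420x560x3 uint8, red, green, blue); there is no depth.
- camera_model(name): a dict with "fovy" (degrees; the focal length in pixels is half the picture's height over the tangent of half this angle, whatever the lens; pixels are square), "cx", "cy" (the principal point, pixels), "pose" (4x4, takes a point from camera to world coordinates); the wrist camera has in their place "T_tool_cam" (4x4, takes a point from camera to tool coordinates, whose origin is the TCP and whose axes are the flange's). Camera axes: x right, y down, z forward; pixel columns grow to the right and rows downward; lengths in m; the calibration is good to about 2 mm. A picture is of the moment at which its call begins: read the wrist's pose just before it. camera_model takes no time and is no camera call.
- job_done(): hands the job in, once; it reports no verdict.
Trained networks look in the newest picture that a camera, given by its name, has taken for a name from the list of things; names that differ only in an ending like _2 or _b are one class to them, and where a whole thing is asked for, a point or a joint stands for the part that bears it (a point fixed in the world has none). Each returns a list of dicts, best first, with "conf" (0 to 1); they miss things now and then, are a little off and sometimes report something else, mostly with a low value. They report only what shows in the picture. A call takes as long as a camera call. They do not tell look-alikes from the thing itself.
- masks_of(target, camera): "pixels" (420x560 bool, what is visible of it) and "at" ([column, row] in pixels, amid what is visible of it).
The state is a dict: "clock": time; "joint_pos": joint angles; "joint_vel": joint speeds; "tau": joint torques, N m; "eef_pos": TCP position; "tool_rot": TCP orientation; "ft_force": force on the tool from outside, world axes, zero at the start; "ft_torque": the same for the moment, N m; "grip_width": finger opening in m.
Only numpy, scipy, OpenCV 4.12 (cv2) and the standard library are available. Lean on these libraries where they do the work, as an engineer would, in place of code of your own. Each camera call takes 0.05 s, during which the arm holds its last target. There are 200 camera calls.

## Task

The three square culture dishes stand crooked on the near deck of the white sample carrier: while the carrier stands on the bench, push each one flush and square against the carrier's centre wall, in its own marked bay between the black lines, so that they make one straight, even row. Then lift the carrier by its blue grip bar about 10 cm clear of the bench with the dishes still in their row, and finish while still holding it there, level and steady. Leave everything else on the bench where it stands.

Things in the scene. Friction and masses are not known exactly. Their poses are not given: they have to be found in the camera images.
- carrier: Loose white sample carrier, 0.45 kg, non-slip underside, yet it slides or turns a little if pushed hard. Origin under the middle of its centre wall; z up, y along the wall, +x to the far side with six captive yellow-capped tubes (tops 57 mm up). Base 160 (x) by 230 (y) by 12 mm, x = -98 to +62. Wall 8 mm thick (x = -4 to +4), full length, 55 mm high from the underside; posts on it at y = -45, +45 bear the grip bar.
- wall_foot (a point): Point on the carrier where the near face of the centre wall meets the near deck, at mid length: 12 mm above the underside, 4 mm to -x of the origin, same axes. The deck runs flat from here 94 mm to -x, with no lip; black lines at y = -37 and +37 mm part it into three bays 74 mm wide, centred at y = -74, 0 and +74.
- grip_bar (a point): Centre of the blue grip bar on the carrier, 90 mm above the carrier's underside (straight above its origin, same axes); the bar measures 18 (x, across) by 110 (y, along) by 20 mm (z). The loaded carrier, 0.5 to 0.8 kg in all, balances along y near this point, and its centre of mass lies at most about 25 mm to the near side of it.
- dish_red_center (a point): Centre, half-way up, of the loose, closed square culture dish, white-sided with red top, 54 by 54 by 20 mm, smooth and slippery, about 60 g, lying on the carrier's near deck, one per bay, in any order, some 8 to 32 mm off the wall and turned up to 0.25 rad; x and y along its sides, z up. Flush with the wall, its centre lies at x = -31 mm in the carrier's frame.
- dish_yellow_center (a point): Centre, half-way up, of the loose, closed square culture dish, white-sided with yellow top, 54 by 54 by 20 mm, smooth and slippery, about 60 g, lying on the carrier's near deck, one per bay, in any order, some 8 to 32 mm off the wall and turned up to 0.25 rad; x and y along its sides, z up. Flush with the wall, its centre lies at x = -31 mm in the carrier's frame.
- dish_green_center (a point): Centre, half-way up, of the loose, closed square culture dish, white-sided with green top, 54 by 54 by 20 mm, smooth and slippery, about 60 g, lying on the carrier's near deck, one per bay, in any order, some 8 to 32 mm off the wall and turned up to 0.25 rad; x and y along its sides, z up. Flush with the wall, its centre lies at x = -31 mm in the carrier's frame.
- mixer: Red tube mixer, heavy, 170 by 150 mm, 117 mm tall with its black cup; origin under its centre. Bystander at the left.
- sharps_bin: Red round bin, 134 mm wide, 145 mm tall; origin under its centre. Bystander beyond the carrier at the right.
- tube_rack: White grid tube rack, 90 (x) by 220 (y) by 61 mm, with four yellow-capped tubes up to 98 mm; origin under its centre. Bystander at the right.
- burner: Low steel laboratory burner, 100 by 85 mm, 76 mm tall; origin under its centre. Bystander beyond the carrier.
- reagent: Amber reagent bottle, 64 mm wide, 130 mm tall; origin under its centre. Bystander beyond the carrier at the left.
- swab_box: Flat cardboard box, 120 (x) by 70 (y) by 35 mm; origin under its centre. Bystander near the robot at the right.
- round_dishes: Closed brown round dish, 90 mm wide, 30 mm tall; origin under its centre. Bystander at the left.
Not all that is in view belongs to the job. What is meant by the part that bears dish_red_center is not grey or purple, and is the larger of those in its own colour.

How it is judged:
By the outcome, as a careful person would: the job done as asked, in the order asked, and still so for the second after the job is handed in, while the arm keeps its last pose, push and grip.
It also fails if it takes over 61 s, if anything falls off the work surface, if the arm or the gripper's body presses on something with over 40 N, if the wrist force passes 120 N, or if a joint passes its speed limit or range.

## Working session

There is one attempt and no reset: what is moved stays moved. The work goes in short steps, Python scripts to look and compute and a tool call to move; the robot and the scene stay as the last step left them, time stands still between calls to the robot, and variables do not carry over. Pictures are saved under pics/ and viewed, about 8 in all and at most 12, crops included, and the job is handed in when it is done.

Besides the shell and the picture viewer there is one more tool, called after ">>>" as a command line: name --argument value ..., lists and objects as JSON in quotes. jog_arm: Moves the arm, as the interface text tells. Its arguments: {"type":"object","properties":{"deltas":{"type":"array"}},"required":["deltas"]}

```bash
mkdir -p pics; ls; python3 - <<'E'
from workcell import *
import cv2,numpy as np
o=get_obs();print({k:np.round(v,3) for k,v in o.items()})
for n in("scene","top"):
    im=camera(n);cv2.imwrite(f"pics/{n}0.png",im[:,:,::-1]);m=camera_model(n);print(n,m['fovy'],m['cx'],m['cy'],np.round(m['pose'],3).tolist())
    for t in("carrier","dish_red_center","dish_yellow_center","dish_green_center","grip_bar"):
        print(t,[(round(d['conf'],2),np.round(d['at']).tolist(),int(d['pixels'].sum())) for d in masks_of(t,n)])
print(camera_model("wrist"))
E
```

```text
pics
{'clock': np.float64(0.0), 'joint_pos': array([-1.293,  0.241,  0.004,  1.335, -0.   ,  1.571]), 'joint_vel': array([ 0.002, -0.001,  0.002, -0.001, -0.   ,  0.002]), 'tau': array([-0.0000e+00, -3.7232e+01,  2.5241e+01,  1.7000e-02, -0.0000e+00,
        0.0000e+00]), 'eef_pos': array([ 0.137, -0.48 ,  0.23 ]), 'tool_rot': array([ 0.99 ,  0.138, -0.   , -0.001]), 'ft_force': array([0.319, 0.449, 0.354]), 'ft_torque': array([-0.015, -0.024,  0.002]), 'grip_width': np.float64(0.086)}
scene 57.086338747228965 274.49360323985064 212.55759251635828 [[-0.543, 0.449, -0.71, 1.272], [0.84, 0.313, -0.444, 0.429], [0.023, -0.837, -0.547, 0.611], [0.0, 0.0, 0.0, 1.0]]
carrier [(0.72, [256.0, 225.0], 3152)]
dish_red_center [(0.78, [345.0, 236.0], 388), (0.51, [279.0, 213.0], 106), (0.5, [289.0, 203.0], 103), (0.44, [256.0, 190.0], 112)]
dish_yellow_center [(0.69, [296.0, 222.0], 311), (0.32, [435.0, 252.0], 787)]
dish_green_center [(0.68, [238.0, 162.0], 595)]
grip_bar [(0.75, [259.0, 225.0], 3126), (0.57, [274.0, 210.0], 91)]
top 42.128888595279626 284.1524374906201 209.72618387590066 [[0.0
[... 185 characters left out ...]
h_red_center [(0.84, [226.0, 246.0], 361), (0.68, [345.0, 276.0], 180), (0.54, [299.0, 237.0], 387), (0.43, [303.0, 273.0], 188)]
dish_yellow_center [(0.65, [274.0, 236.0], 385)]
dish_green_center [(0.74, [327.0, 243.0], 372)]
grip_bar [(0.69, [306.0, 218.0], 3409)]
{'fovy': 65.7908690556604, 'cx': 278.8361155319879, 'cy': 214.58179455069788, 'T_tool_cam': array([[ 2.08938174e-03, -9.62290132e-01, -2.72017161e-01,
         6.85608216e-02],
       [ 9.99997780e-01,  1.93591112e-03,  8.32553846e-04,
        -9.10083045e-04],
       [-2.74557304e-04, -2.72018297e-01,  9.62292040e-01,
        -1.43330950e-01],
       [ 0.00000000e+00,  0.00000000e+00,  0.00000000e+00,
         1.00000000e+00]])}
```

```bash
python3 - <<'E'
import cv2
a=cv2.imread("pics/top0.png");c=cv2.resize(a[160:310,190:390],None,fx=4,fy=4,interpolation=cv2.INTER_CUBIC);cv2.imwrite("pics/topc.png",c)
E
```

```text
(no output)
```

View pics/top0.png

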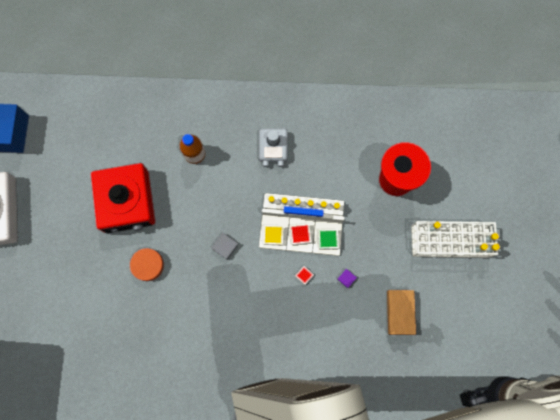

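View pics/topc.png

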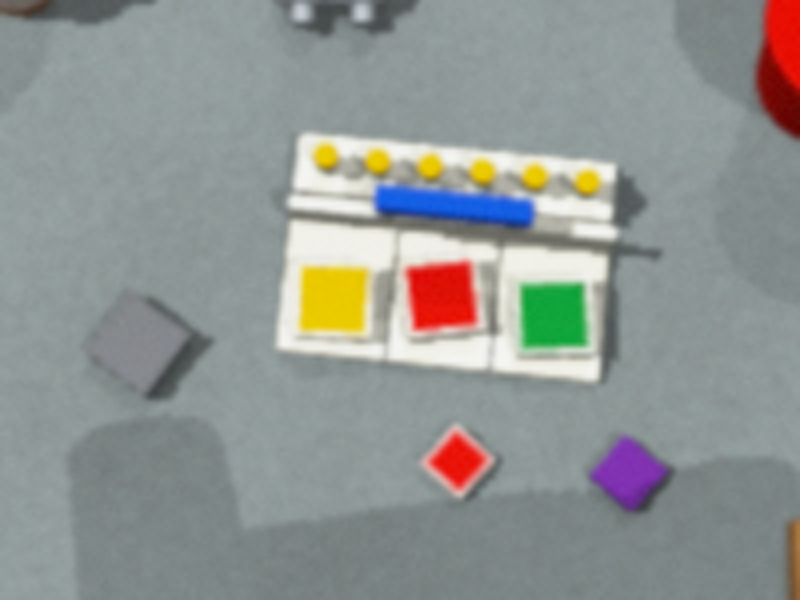

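Order on the carrier from left (+y): yellow, red, green. Look-alikes:
- Small red dish on the bench, at (304,275). It is the smaller of the reds, so it is a decoy.
- Grey block at (226,246).
- Purple block at (347,278).

The red dish I want is the larger one, at (300,234) on the deck.

```bash
cat > h.py <<'E'
from workcell import *
import cv2,numpy as np
from scipy.optimize import least_squares
from scipy.spatial.transform import Rotation as R
def cam(name,o=None):
    m=camera_model(name)
    if name=="wrist":
        T=np.eye(4);T[:3,:3]=R.from_quat(o['tool_rot']).as_matrix();T[:3,3]=o['eef_pos'];P=T@m['T_tool_cam']
    else:P=m['pose']
    return 210/np.tan(np.radians(m['fovy'])/2),m['cx'],m['cy'],np.array(P)
def proj(c,X):
    f,cx,cy,P=c;q=(np.atleast_2d(X)-P[:3,3])@P[:3,:3];return q[:,:2]/q[:,2:]*f+[cx,cy]
def back(c,uv,z):
    f,cx,cy,P=c;uv=np.atleast_2d(uv);d=np.c_[(uv-[cx,cy])/f,np.ones(len(uv))]@P[:3,:3].T
    return P[:3,3]+d*((z-P[2,3])/d[:,2])[:,None]
def c2w(p,X):
    X=np.atleast_2d(X);c,s=np.cos(p[2]),np.sin(p[2]);return np.c_[p[0]+c*X[:,0]-s*X[:,1],p[1]+s*X[:,0]+c*X[:,1],X[:,2]]
def w2c(p,X):
    X=np.atleast_2d(X)-[p[0],p[1],0];c,s=np.cos(p[2]),np.sin(p[2]);return np.c_[c*X[:,0]+s*X[:,1],-s*X[:,0]+c*X[:,1],X[:,2]]
def fit(c,uv,X,p0=(.4,0,0)):
    r=least_squares(lambda p:(proj(c,c2w(p,X))-uv).ravel(),p0,loss='soft_l1');return r.x,proj(c,c2w(r.x,X))-uv
HSV={'red':[((0,150,90),(8,255,255)),((172,150,90),(180,255,255))],'yellow':[((20,130,90),(33,255,255))],'green':[((45,130,40),(80,255,255))]}
def tops(im,c,p,rect=None):
    "coloured top faces -> centre,yaw in carrier frame"
    h=cv2.cvtColor(im,cv2.COLOR_RGB2HSV)
    for n,rs in HSV.items():
        m=sum(cv2.inRange(h,a,b) for a,b in rs)
        for k in cv2.findContours(m,cv2.RETR_EXTERNAL,cv2.CHAIN_APPROX_NONE)[0]:
            if cv2.contourArea(k)<150:continue
            W=w2c(p,back(c,k[:,0].astype(float),.032))[:,:2]*1000
            (cx,cy),(w,hh),a=cv2.minAreaRect(W.astype(np.float32))
            if -100<cx<0 and abs(cy)<120:print(n,'c(mm)',round(cx,1),round(cy,1),'size',round(w,1),round(hh,1),'yaw',round((a+45)%90-45,1))
E
python3 - <<'E'
from h import *
im=cv2.imread("pics/top0.png")[:,:,::-1].copy();c=cam("top")
uv=np.array([[277,352],[600,381],[300,134],[616,165],[390,360],[492,371],[455,205]])/4+[190,160]-.4
X=np.array([[-98,115,12],[-98,-115,12],[62,115,12],[62,-115,12],[-98,37,12],[-98,-37,12],[0,0,100]])/1e3
p,r=fit(c,uv,X);print(p,r.round(1).tolist());tops(im,c,p)
print('decoy',w2c(p,back(c,[304,275],.015)))
E
```

```text
[ 0.57341149 -0.06393159 -0.0563323 ] [[0.1, -0.1], [0.3, 0.1], [0.0, 0.0], [0.1, -0.5], [-0.7, 0.4], [-0.2, 0.1], [0.2, -0.1]]
red c(mm) -50.3 2.9 size 43.2 44.0 yaw 12.6
yellow c(mm) -60.6 78.5 size 42.9 45.1 yaw 5.4
green c(mm) -57.6 -76.6 size 43.4 39.5 yaw 4.4
decoy [[-0.1640909  -0.01856227  0.015     ]]
```

>>> jog_arm --deltas '[[[40,-23,0,0,0,0,30],[42,-24,0,0,0,0,30],[42,-24,0,0,0,0,30],[42,-24,0,0,0,0,30],[42,-24,0,0,0,0,30]]]'

```text
clock: 1.1
eef_pos: [0.3068, -0.3102, 0.2309]
tool_rot: [0.991, 0.131, 0.0, 0.002]
ft_force: [0.7, -0.6, 0.9]
grip_width: 0.03
```

>>> jog_arm --deltas '[[[42,-24,0,0,0,0,30],[42,-24,0,0,0,0,30],[42,-24,0,0,0,0,30],[42,-24,0,0,0,0,30],[42,-24,0,0,0,0,30]]]'

```text
clock: 1.6
eef_pos: [0.4836, -0.1328, 0.2321]
tool_rot: [0.991, 0.131, 0.002, 0.004]
ft_force: [1.1, -0.6, 0.0]
grip_width: 0.0299
```

>>> jog_arm --deltas '[[[40,-26,0,0,0,0,30],[35,-24,0,0,0,4,30],[5,-2,0,0,0,8,30],[0,0,0,0,0,6.5,30],[0,0,0,0,0,0,30]]]'

```text
clock: 2.1
eef_pos: [0.5547, -0.0515, 0.2309]
tool_rot: [1.0, -0.03, 0.004, 0.003]
ft_force: [0.2, -0.4, 0.2]
grip_width: 0.0297
```

```bash
python3 - <<'E'
from h import *
o=get_obs();im=camera("wrist");cv2.imwrite("pics/w1.png",im[:,:,::-1]);c=cam("wrist",o)
print(o['eef_pos'],R.from_quat(o['tool_rot']).as_euler('zyx',degrees=True))
p=[ 0.57341149,-0.06393159,-0.0563323 ];tops(im,c,p)
X=np.array([[-98,115,12],[-98,-115,12],[62,115,12],[62,-115,12],[-98,37,12],[-98,-37,12],[-4,115,12],[-4,-115,12],[-4,115,55],[-4,-115,55],[0,0,100]])/1e3
print(proj(c,c2w(p,X)).round().tolist())
E
```

```text
[ 0.55469852 -0.05154301  0.23085529] [  3.46255683   0.43108865 179.65945705]
red c(mm) -53.8 4.7 size 46.6 46.7 yaw 11.9
yellow c(mm) -63.5 80.7 size 47.1 46.9 yaw 2.9
green c(mm) -60.4 -74.8 size 46.2 46.1 yaw 7.1
[[192.0, 252.0], [384.0, 252.0], [181.0, 112.0], [396.0, 112.0], [257.0, 252.0], [319.0, 252.0], [185.0, 174.0], [391.0, 173.0], [174.0, 180.0], [405.0, 179.0], [292.0, 183.0]]
```

View pics/w1.png

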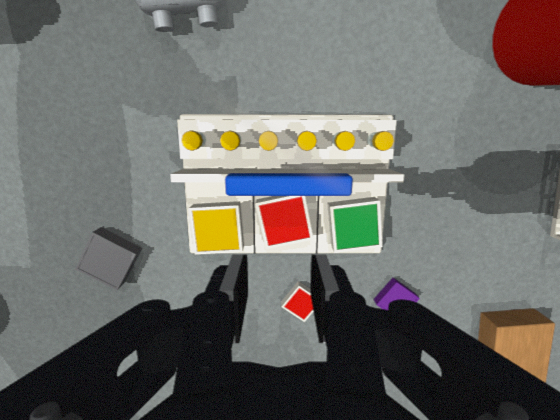

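The wrist view shows yellow at (215,230), red at (285,221) and green at (357,226). The near edge of the deck lies on row 253, columns 188 to 382, and the bar is at (289,185). I'll refine the pose in this view.

```bash
python3 - <<'E'
import cv2
a=cv2.imread("pics/w1.png");cv2.imwrite("pics/w1c.png",cv2.resize(a[105:265,165:415],None,fx=3.2,fy=3.2,interpolation=cv2.INTER_CUBIC))
E
```

```text
(no output)
```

View pics/w1c.png

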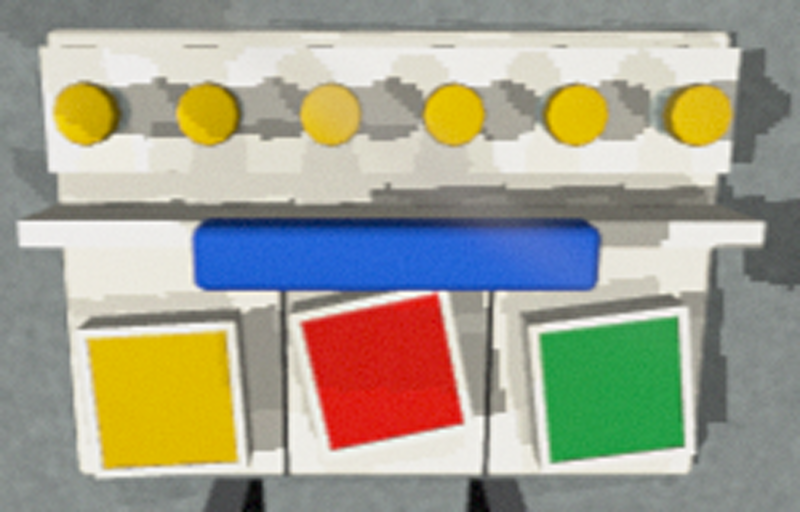

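```bash
python3 - <<'E'
from h import *
im=cv2.imread("pics/w1.png")[:,:,::-1].copy();o=get_obs();c=cam("wrist",o)
uv=np.array([[82,474],[692,473],[286,474],[486,474],[18,245],[765,245],[196,289],[599,290]])/3.2+[165,105]-.35
X=np.array([[-98,115,12],[-98,-115,12],[-98,37,12],[-98,-37,12],[-4,115,55],[-4,-115,55],[-9,55,100],[-9,-55,100]])/1e3
p,r=fit(c,uv,X);print(p.tolist(),r.round(1).tolist());tops(im,c,p)
print('tcp in carrier mm',w2c(p,o['eef_pos'])*1000)
E
```

```text
[0.5722428576123609, -0.0616818893468826, -0.058447762497634156] [[-1.0, 0.2], [0.5, 0.3], [0.6, 0.1], [-0.1, 0.1], [1.0, -0.4], [-0.9, -0.3], [-0.8, 0.2], [0.6, -0.1]]
red c(mm) -52.6 2.1 size 46.6 46.8 yaw 12.1
yellow c(mm) -62.6 78.1 size 47.1 46.9 yaw 3.1
green c(mm) -59.0 -77.4 size 46.2 46.1 yaw 7.3
tcp in carrier mm [[-18.22643007   8.83722662 230.87978799]]
```

>>> jog_arm --deltas '[[[-45,4,0,0,0,0,30],[-45,3,30,0,0,0,30],[0,0,45,0,0,0,30],[0,0,45,0,0,0,30],[0,0,40,0,0,0,30]]]'

```text
clock: 2.65
eef_pos: [0.4696, -0.0575, 0.0725]
tool_rot: [1.0, -0.025, 0.011, 0.004]
ft_force: [1.2, 0.8, -0.6]
grip_width: 0.0298
```

```bash
cat >> h.py <<'E'
P=[0.5722428576123609,-0.0616818893468826,-0.058447762497634156]
def tcp(p=P):
    o=get_obs();e=R.from_quat(o['tool_rot']).as_euler('zyx',degrees=True)
    print('t',round(float(o['clock']),2),'tcp in carrier',(w2c(p,o['eef_pos'])*1000).round(1)[0],'yaw rel',round(-e[0]-0+0-np.degrees(p[2])*-1*-1,2) if 0 else '', 'euler',e.round(2),'F',o['ft_force'].round(2),'w',round(float(o['grip_width']),4))
    return o
E
python3 -c "from h import *;tcp()"
```

```text
t 2.65 tcp in carrier [-102.7   -1.8   72.5] yaw rel  euler [  2.87   1.24 179.53] F [ 1.22  0.8  -0.65] w 0.0298
```

>>> jog_arm --deltas '[[[-4,-4,25,0.4,-1.2,0.5,30],[0,0,20,0,0,0,30],[0,0,11,0,0,0,30],[0,0,0,0,0,0,30]]]'

```text
clock: 3.05
eef_pos: [0.4592, -0.0552, 0.0097]
tool_rot: [1.0, -0.027, -0.005, -0.0]
ft_force: [-0.9, -0.2, -0.3]
grip_width: 0.0299
```

```bash
python3 -c "from h import *;tcp()"
```

```text
t 3.05 tcp in carrier [-1.132e+02 -1.000e-01  9.700e+00] yaw rel  euler [   3.11   -0.57 -179.94] F [-0.91 -0.21 -0.33] w 0.0299
```

>>> jog_arm --deltas '[[[0,-2,-7,0,0.4,0.3,30],[0,0,0,0,0,0,30]]]'

```text
clock: 3.25
eef_pos: [0.4597, -0.0538, 0.0181]
tool_rot: [1.0, -0.03, -0.001, -0.0]
ft_force: [-0.6, -0.7, -0.4]
grip_width: 0.03
```

```bash
python3 -c "from h import *;tcp()"
```

```text
t 3.25 tcp in carrier [-112.8    1.2   18.1] yaw rel  euler [ 3.4000e+00 -1.0000e-01 -1.7997e+02] F [-0.59 -0.74 -0.38] w 0.03
```

>>> jog_arm --deltas '[[[8,0,0,0,0,0,30],[8,0,0,0,0,0,30],[8,0,0,0,0,0,30],[6,0,0,0,0,0,30],[2,0,0,0,0,0,30]]]'

```text
clock: 3.75
eef_pos: [0.4978, -0.0563, 0.0219]
tool_rot: [1.0, -0.029, 0.003, 0.0]
ft_force: [-0.3, -0.1, 0.7]
grip_width: 0.03
```

```bash
python3 - <<'E'
from h import *
o=tcp();im=camera("wrist");cv2.imwrite("pics/w2.png",im[:,:,::-1]);tops(im,cam("wrist",o),P)
E
```

```text
t 3.75 tcp in carrier [-74.7   1.   21.9] yaw rel  euler [  3.34   0.38 179.97] F [-0.35 -0.06  0.65] w 0.03
red c(mm) -37.3 -0.2 size 46.9 47.5 yaw 0.1
yellow c(mm) -62.1 78.6 size 47.8 47.4 yaw 3.1
green c(mm) -58.7 -77.0 size 47.2 47.0 yaw 7.4
```

View pics/w2.png

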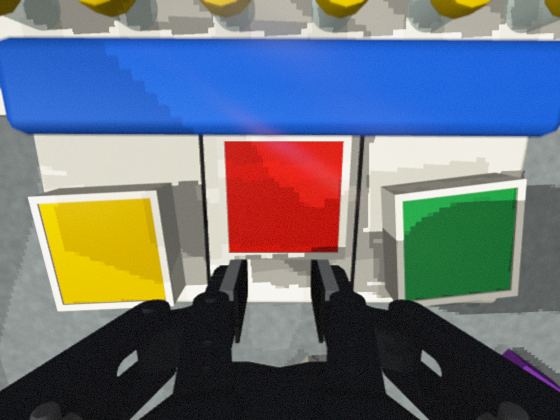

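Red is squared (yaw 0.1°), with its centre at -37 mm, about 6 mm short of flush. I'll continue gently.

>>> jog_arm --deltas '[[[2,0,2,0,0,0,30],[2,0,1,0,0,0,30],[1,0,0,0,0,0,30],[0,0,0,0,0,0,30]]]'

```text
clock: 4.2
eef_pos: [0.5021, -0.0565, 0.0178]
tool_rot: [1.0, -0.029, 0.002, 0.0]
ft_force: [-0.9, 0.4, 0.9]
grip_width: 0.0301
```

```bash
python3 - <<'E'
from h import *
o=tcp();im=camera("wrist");tops(im,cam("wrist",o),P)
E
```

```text
t 4.2 tcp in carrier [-70.3   1.1  17.8] yaw rel  euler [  3.33   0.24 179.98] F [-0.94  0.42  0.93] w 0.0301
red c(mm) -36.8 -0.2 size 39.6 47.6 yaw 0.1
yellow c(mm) -62.3 78.6 size 47.8 47.5 yaw 3.1
green c(mm) -58.9 -77.1 size 47.1 47.0 yaw 7.3
```

>>> jog_arm --deltas '[[[1,0,0,0,0,0,30],[0,0,0,0,0,0,30]]]'

```text
clock: 4.45
eef_pos: [0.5028, -0.0565, 0.0178]
tool_rot: [1.0, -0.029, 0.002, 0.0]
ft_force: [0.0, 0.2, -0.7]
grip_width: 0.0304
```

>>> jog_arm --deltas '[[[1,0,0,0,0,0,30],[0,0,0,0,0,0,30]]]'

```text
clock: 4.65
eef_pos: [0.5032, -0.0565, 0.0177]
tool_rot: [1.0, -0.029, 0.001, -0.0]
ft_force: [-0.4, -1.1, -0.3]
grip_width: 0.0301
```

```bash
python3 - <<'E'
from h import *
o=tcp();im=camera("wrist");tops(im,cam("wrist",o),P)
E
```

```text
t 4.65 tcp in carrier [-69.2   1.2  17.7] yaw rel  euler [3.34e+00 1.60e-01 1.80e+02] F [-0.36 -1.07 -0.28] w 0.0301
red c(mm) -36.8 -0.1 size 37.2 47.6 yaw 0.1
yellow c(mm) -62.2 78.6 size 47.5 47.4 yaw 3.1
green c(mm) -58.9 -77.0 size 47.1 47.0 yaw 7.3
```

>>> jog_arm --deltas '[[[2,0,0,0,0,0,30],[0,0,0,0,0,0,30]]]'

```text
clock: 4.9
eef_pos: [0.5032, -0.0565, 0.0173]
tool_rot: [1.0, -0.029, -0.001, -0.0]
ft_force: [0.6, -0.6, -0.3]
grip_width: 0.0301
```

>>> jog_arm --deltas '[[[1.5,0,0,0,0,0,30],[0,0,0,0,0,0,30]]]'

```text
clock: 5.1
eef_pos: [0.5033, -0.0566, 0.017]
tool_rot: [1.0, -0.029, -0.002, -0.0]
ft_force: [-0.1, 0.4, 0.9]
grip_width: 0.0304
```

```bash
python3 - <<'E'
from h import *
o=tcp();im=camera("wrist");tops(im,cam("wrist",o),P)
E
```

```text
t 5.1 tcp in carrier [-69.2   1.1  17. ] yaw rel  euler [   3.37   -0.24 -179.99] F [-0.14  0.41  0.89] w 0.0304
red c(mm) -37.5 -0.1 size 35.9 47.6 yaw 0.1
yellow c(mm) -62.2 78.6 size 47.5 47.5 yaw 3.1
green c(mm) -58.9 -77.1 size 47.1 47.0 yaw 7.3
```

>>> jog_arm --deltas '[[[3,0,0,0,0.3,0,30],[3,0,0,0,0,0,30]]]'

```text
clock: 5.35
eef_pos: [0.5052, -0.0567, 0.0161]
tool_rot: [1.0, -0.03, -0.003, 0.0]
ft_force: [-7.2, 0.3, 2.4]
grip_width: 0.0302
```

```bash
python3 - <<'E'
from h import *
o=tcp();im=camera("wrist");tops(im,cam("wrist",o),P)
print(get_obs()['ft_force'])
E
```

```text
t 5.35 tcp in carrier [-67.2   1.   16.1] yaw rel  euler [   3.39   -0.39 -180.  ] F [-7.23  0.31  2.38] w 0.0302
red c(mm) -35.8 -0.0 size 35.3 47.5 yaw 0.1
yellow c(mm) -60.5 78.5 size 47.5 47.4 yaw 3.3
green c(mm) -56.8 -77.1 size 47.1 47.0 yaw 7.5
[-5.47865731  0.11079775  1.93523152]
```

>>> jog_arm --deltas '[[[-12,0,0,0,0,0,30],[-25,0,0,0,0.3,0,30],[-5,0,-25,0,0,0,15],[-2,20,-15,0,0,0,0],[0,30,0,0,0,0,0]]]'

```text
clock: 5.9
eef_pos: [0.4622, -0.1028, 0.0575]
tool_rot: [1.0, -0.026, 0.004, -0.0]
ft_force: [1.0, -0.2, -0.2]
grip_width: -0.0001
```

>>> jog_arm --deltas '[[[0,40,0,0,0,0,0],[0,35,0,0,0,0,0],[0,8,0,0,0,0,0],[25,0,0,0,0,0,0],[20,0,0,0,0,0,0]]]'

```text
clock: 6.4
eef_pos: [0.5087, -0.1962, 0.0621]
tool_rot: [1.0, -0.028, 0.012, 0.002]
ft_force: [-0.3, -0.8, 0.6]
grip_width: 0.0002
```

```bash
sed -i 's/^P=.*/P=[0.5741,-0.0618,-0.0558]/' h.py; python3 - <<'E'
from h import *
o=tcp();im=camera("wrist");tops(im,cam("wrist",o),P);cv2.imwrite("pics/w3.png",im[:,:,::-1])
E
```

```text
t 6.4 tcp in carrier [ -57.8 -137.9   62.1] yaw rel  euler [  3.24   1.33 179.69] F [-0.31 -0.77  0.65] w 0.0002
red c(mm) -28.5 -1.6 size 43.1 45.1 yaw -0.0
green c(mm) -56.6 -76.7 size 43.3 46.8 yaw 7.3
```

>>> jog_arm --deltas '[[[-5,0,20,0,-0.6,0,0],[0,0,16,0,-0.3,0,0],[0,0,4,0,0,0,0],[0,0,0,0,0,0,0]]]'

```text
clock: 6.85
eef_pos: [0.5127, -0.1958, 0.0224]
tool_rot: [1.0, -0.026, 0.009, 0.003]
ft_force: [-0.0, -0.3, 0.0]
grip_width: -0.0002
```

```bash
python3 - <<'E'
from h import *
o=tcp();im=camera("wrist");tops(im,cam("wrist",o),P);cv2.imwrite("pics/w4.png",im[:,:,::-1])
E
```

```text
t 6.85 tcp in carrier [ -53.8 -137.2   22.4] yaw rel  euler [  2.99   1.07 179.61] F [-0.01 -0.31  0.03] w -0.0002
red c(mm) -32.6 -17.0 size 12.2 45.2 yaw -0.4
green c(mm) -58.8 -76.7 size 47.3 47.1 yaw 7.3
```

View pics/w4.png

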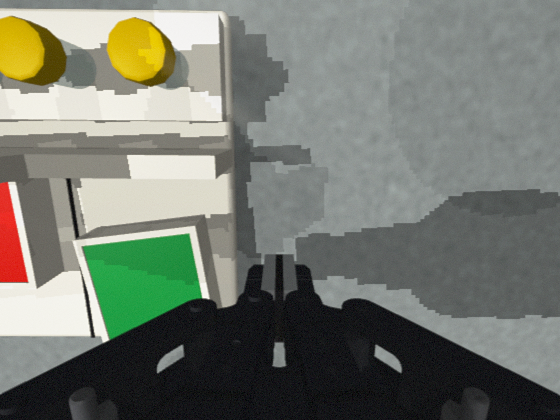

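>>> jog_arm --deltas '[[[-4,-6,3,0,-0.8,0.4,0],[0,-6,2,0,0,0,0],[0,-3,0,0,0,0,0],[0,0,0,0,0,0,0]]]'

```text
clock: 7.3
eef_pos: [0.5107, -0.1793, 0.0194]
tool_rot: [1.0, -0.03, 0.004, 0.003]
ft_force: [0.8, -0.4, 0.1]
grip_width: -0.0001
```

```bash
python3 - <<'E'
from h import *
o=tcp();im=camera("wrist");tops(im,cam("wrist",o),P)
E
```

```text
t 7.3 tcp in carrier [ -56.7 -120.9   19.4] yaw rel  euler [  3.4    0.43 179.6 ] F [ 0.78 -0.4   0.11] w -0.0001
red c(mm) -32.9 -10.3 size 25.8 44.5 yaw -0.3
green c(mm) -55.1 -76.4 size 40.1 47.7 yaw 7.7
```

>>> jog_arm --deltas '[[[0,-3,1,0,0,0,0],[0,-3,0,0,0,0,0],[0,0,0,0,0,0,0]]]'

```text
clock: 7.65
eef_pos: [0.5115, -0.1734, 0.0189]
tool_rot: [1.0, -0.03, 0.004, 0.004]
ft_force: [-0.2, -0.3, -0.7]
grip_width: -0.0001
```

```bash
python3 - <<'E'
from h import *
o=tcp();im=camera("wrist");tops(im,cam("wrist",o),P)
E
```

```text
t 7.65 tcp in carrier [ -56.3 -114.9   18.9] yaw rel  euler [  3.43   0.5  179.55] F [-0.16 -0.33 -0.71] w -0.0001
red c(mm) -33.3 -7.5 size 31.4 44.0 yaw -0.3
green c(mm) -54.5 -72.2 size 39.3 47.3 yaw 6.4
```

>>> jog_arm --deltas '[[[0,10,0,0,0,0,0],[0,0,-25,0,0,0,0],[-25,0,-12,0,-0.3,0,10],[-30,-25,0,0,0,0,30],[0,-22,0,0,0,0,30]]]'

```text
clock: 8.2
eef_pos: [0.4572, -0.1377, 0.0559]
tool_rot: [0.999, -0.033, 0.002, 0.005]
ft_force: [-0.5, 0.5, -1.5]
grip_width: 0.0297
```

```bash
python3 - <<'E'
from h import *
o=tcp();im=camera("wrist");tops(im,cam("wrist",o),P)
E
```

```text
t 8.2 tcp in carrier [-112.5  -82.3   55.9] yaw rel  euler [  3.76   0.18 179.44] F [-0.51  0.52 -1.52] w 0.0297
red c(mm) -30.3 2.9 size 43.2 46.7 yaw -0.1
yellow c(mm) -74.7 59.7 size 5.1 18.3 yaw -13.3
green c(mm) -57.4 -70.4 size 45.8 43.5 yaw 6.4
```

>>> jog_arm --deltas '[[[0,-5,18,0,0,-0.5,30],[0,0,13,0,0,0,30],[0,0,3,0,0,0,30],[0,0,0,0,0,0,30]]]'

```text
clock: 8.65
eef_pos: [0.4624, -0.1328, 0.0232]
tool_rot: [1.0, -0.027, 0.006, 0.005]
ft_force: [0.3, -0.8, 0.8]
grip_width: 0.03
```

```bash
python3 - <<'E'
from h import *
o=tcp();im=camera("wrist");tops(im,cam("wrist",o),P)
E
```

```text
t 8.65 tcp in carrier [-107.6  -77.1   23.2] yaw rel  euler [  3.04   0.66 179.38] F [ 0.32 -0.77  0.75] w 0.03
red c(mm) -31.4 0.3 size 47.3 47.6 yaw -0.1
green c(mm) -58.2 -72.6 size 47.4 47.4 yaw 6.4
```

>>> jog_arm --deltas '[[[4,-3,4,0.5,-0.6,0,30],[8,0,1,0,0,0,30],[8,0,0,0,0,0,30],[6,0,0,0,0,0,30],[3,0,0,0,0,0,30]]]'

```text
clock: 9.2
eef_pos: [0.496, -0.1327, 0.0197]
tool_rot: [1.0, -0.027, 0.002, 0.001]
ft_force: [-0.9, 0.2, -0.6]
grip_width: 0.0299
```

```bash
python3 - <<'E'
from h import *
o=tcp();im=camera("wrist");tops(im,cam("wrist",o),P)
E
```

```text
t 9.2 tcp in carrier [-74.  -75.2  19.7] yaw rel  euler [  3.12   0.24 179.9 ] F [-0.92  0.15 -0.57] w 0.0299
red c(mm) -33.1 0.3 size 42.6 47.5 yaw 0.2
green c(mm) -36.6 -75.4 size 47.1 47.4 yaw 0.2
```

>>> jog_arm --deltas '[[[2,0,1,0,0,0,30],[2,0,0,0,0,0,30],[1,0,0,0,0,0,30],[0,0,0,0,0,0,30]]]'

```text
clock: 9.65
eef_pos: [0.5008, -0.1328, 0.0184]
tool_rot: [1.0, -0.027, 0.001, 0.001]
ft_force: [-1.4, -0.2, 0.5]
grip_width: 0.0299
```

>>> jog_arm --deltas '[[[1,0,0,0,0,0,30],[0,0,0,0,0,0,30]]]'

```text
clock: 9.85
eef_pos: [0.5009, -0.1328, 0.0183]
tool_rot: [1.0, -0.027, 0.001, 0.001]
ft_force: [0.5, -0.7, 0.3]
grip_width: 0.0296
```

```bash
python3 - <<'E'
from h import *
o=tcp();im=camera("wrist");tops(im,cam("wrist",o),P)
E
```

```text
t 9.85 tcp in carrier [-69.2 -74.9  18.3] yaw rel  euler [3.1200e+00 7.0000e-02 1.7991e+02] F [ 0.52 -0.67  0.27] w 0.0296
red c(mm) -36.7 0.3 size 47.5 36.9 yaw -0.4
green c(mm) -31.6 -75.3 size 47.1 47.4 yaw 0.2
```

>>> jog_arm --deltas '[[[2,0,0,0,0,-0.1,30],[1,0,0,0,0,0,30]]]'

```text
clock: 10.1
eef_pos: [0.5016, -0.1328, 0.0179]
tool_rot: [1.0, -0.027, -0.002, 0.001]
ft_force: [-2.5, -0.5, 1.4]
grip_width: 0.0297
```

```bash
python3 - <<'E'
from h import *
o=tcp();im=camera("wrist");tops(im,cam("wrist",o),P)
E
```

```text
t 10.1 tcp in carrier [-68.4 -75.   17.9] yaw rel  euler [  3.04  -0.18 179.91] F [-2.46 -0.5   1.35] w 0.0297
red c(mm) -36.9 0.2 size 36.0 47.3 yaw 0.2
green c(mm) -30.9 -75.2 size 47.3 47.3 yaw 0.2
```

>>> jog_arm --deltas '[[[-12,0,0,0,0,0,30],[-28,0,-10,0,0,0,30],[-4,-10,-25,0,0,0,15],[0,-40,-5,0,0,0,0],[0,-45,0,0,0,0,0]]]'

```text
clock: 10.65
eef_pos: [0.4677, -0.0377, 0.0599]
tool_rot: [1.0, -0.031, 0.005, 0.001]
ft_force: [1.1, 0.4, 0.0]
grip_width: -0.0002
```

>>> jog_arm --deltas '[[[0,-45,0,0,0,0,0],[0,-40,0,0,0,0,0],[0,-15,0,0,0,0,0],[0,0,0,0,0,0,0]]]'

```text
clock: 11.05
eef_pos: [0.4766, 0.0195, 0.0637]
tool_rot: [1.0, 0.008, 0.01, -0.021]
ft_force: [-0.7, 0.5, 1.4]
grip_width: -0.0001
```

```bash
python3 - <<'E'
from h import *
o=tcp();im=camera("wrist");tops(im,cam("wrist",o),P)
E
```

```text
t 11.05 tcp in carrier [-101.9   75.8   63.7] yaw rel  euler [  -0.93    1.18 -177.58] F [-0.66  0.51  1.35] w -0.0001
red c(mm) -30.7 -0.1 size 47.6 47.1 yaw 0.1
yellow c(mm) -61.7 78.4 size 47.7 47.6 yaw 3.4
green c(mm) -32.3 -53.8 size 49.1 14.6 yaw 16.1
```

```bash
python3 -c "
from h import *
o=get_obs();print(o['joint_pos'].round(3),o['joint_vel'].round(3))"
```

```text
[ 0.013  0.327 -0.352  0.871  0.042  3.14 ] [-0.021  0.002 -0.006  0.006 -0.006 -0.   ]
```

Joint 6 is at its limit: it reaches 3.14 once joint 1 passes the tool yaw. I'll make a half turn so the camera is on the near side.

>>> jog_arm --deltas '[[[0,0,-30,0,0,-8.5,0],[0,0,-10,0,0,-8.5,0],[0,0,0,0,0,-8.5,0],[0,0,0,0,0,-8.5,0],[0,0,0,0,0,-8.5,0]]]'

```text
clock: 11.6
eef_pos: [0.4767, 0.0122, 0.1048]
tool_rot: [0.927, 0.374, 0.018, -0.014]
ft_force: [-0.1, -0.1, -0.3]
grip_width: 0.0001
```

>>> jog_arm --deltas '[[[0,0,0,0,0,-8.5,0],[0,0,0,0,0,-8.5,0],[0,0,0,0,0,-8.5,0],[0,0,0,0,0,-8.5,0],[0,0,0,0,0,-8.5,0]]]'

```text
clock: 12.1
eef_pos: [0.4776, 0.0058, 0.1046]
tool_rot: [0.726, 0.688, 0.021, -0.005]
ft_force: [0.4, -0.8, 0.4]
grip_width: 0.0004
```

>>> jog_arm --deltas '[[[0,0,0,0,0,-8.5,0],[0,0,0,0,0,-8.5,0],[0,0,0,0,0,-8.5,0],[0,0,0,0,0,-8.5,0],[0,0,0,0,0,-8.5,0]]]'

```text
clock: 12.6
eef_pos: [0.4782, -0.0007, 0.104]
tool_rot: [0.424, 0.906, 0.02, 0.004]
ft_force: [0.5, -0.9, -0.2]
grip_width: -0.0
```

```bash
python3 -c "
from h import *
o=tcp();print(o['joint_pos'].round(3)); M=R.from_quat(o['tool_rot']).as_matrix();print(M.round(3))"
```

```text
t 12.6 tcp in carrier [-99.1  55.7 104. ] yaw rel  euler [-129.9     1.44 -178.08] F [ 0.51 -0.87 -0.23] w -0.0
[-0.023  0.278 -0.297  0.971  0.034  0.852]
[[-0.641  0.767  0.025]
 [ 0.767  0.64   0.033]
 [ 0.01   0.041 -0.999]]
```

>>> jog_arm --deltas '[[[0,0,0,0,0,-8.5,0],[0,0,0,0,0,-8.5,0],[0,0,0,0,0,-8.5,0],[0,0,0,0,0,-8.5,0],[0,0,0,0,0,-8,0]]]'

```text
clock: 13.1
eef_pos: [0.4787, -0.0071, 0.1034]
tool_rot: [0.066, 0.998, 0.016, 0.012]
ft_force: [-0.2, 0.4, -0.7]
grip_width: -0.0001
```

>>> jog_arm --deltas '[[[0,0,0,0,0,-4,0],[0,0,0,0,0,0,0]]]'

```text
clock: 13.3
eef_pos: [0.4788, -0.0096, 0.1032]
tool_rot: [0.031, 0.999, 0.015, 0.013]
ft_force: [0.3, 0.8, 0.5]
grip_width: 0.0003
```

```bash
cat >> h.py <<'E'
def rotfix(yaw_deg):
    "rotvec in tool axes (deg) to bring tool straight down with tool-x at carrier yaw + yaw_deg"
    o=get_obs();a=np.degrees(P[2])+yaw_deg;T=R.from_euler('z',a,degrees=True)*R.from_euler('x',180,degrees=True)
    print('rotfix',np.degrees((R.from_quat(o['tool_rot']).inv()*T).as_rotvec()).round(2))
E
python3 - <<'E'
from h import *
o=tcp();rotfix(180);im=camera("wrist");tops(im,cam("wrist",o),P);print(o['joint_pos'].round(2))
E
```

```text
t 13.3 tcp in carrier [-98.   46.9 103.2] yaw rel  euler [-176.48    1.52 -178.31] F [0.27 0.79 0.53] w 0.0003
rotfix [ 1.78  1.41 -0.34]
red c(mm) -43.4 0.4 size 21.4 47.5 yaw 0.1
yellow c(mm) -61.6 78.4 size 47.3 46.6 yaw 3.5
green c(mm) -30.6 -75.2 size 46.2 46.5 yaw 0.3
[-0.04  0.28 -0.3   0.97  0.03  0.02]
```

>>> jog_arm --deltas '[[[0,30,0,1.8,1.4,-0.3,0],[0,40,0,0,0,0,0],[-15,15,10,0,0,0,0],[-15,0,25,0,0,0,0],[-3,0,25,0,0,0,0]]]'

```text
clock: 13.85
eef_pos: [0.5236, 0.0727, 0.0468]
tool_rot: [0.037, 0.999, -0.0, 0.006]
ft_force: [0.5, -1.0, 0.1]
grip_width: 0.0001
```

```bash
python3 - <<'E'
from h import *
o=tcp();rotfix(180);im=camera("wrist");tops(im,cam("wrist",o),P)
E
```

```text
t 13.85 tcp in carrier [-58.  131.5  46.8] yaw rel  euler [-175.72    0.64  179.93] F [ 0.54 -0.97  0.12] w 0.0001
rotfix [-0.03  0.65 -1.08]
red c(mm) -32.1 2.7 size 44.7 43.6 yaw 0.1
yellow c(mm) -62.6 80.0 size 45.9 45.6 yaw 3.4
```

>>> jog_arm --deltas '[[[4,0,14,0,0.6,-1,0],[2,0,6,0,0,0,0],[0,-6,1,0,0,0,0],[0,0,0,0,0,0,0]]]'

```text
clock: 14.3
eef_pos: [0.5121, 0.0647, 0.0199]
tool_rot: [0.03, 1.0, -0.001, -0.005]
ft_force: [0.8, -0.1, 0.4]
grip_width: -0.0001
```

```bash
python3 - <<'E'
from h import *
o=tcp();rotfix(180);im=camera("wrist");tops(im,cam("wrist",o),P)
E
```

```text
t 14.3 tcp in carrier [-69.  122.9  19.9] yaw rel  euler [-176.54   -0.61  179.87] F [ 0.79 -0.08  0.43] w -0.0001
rotfix [-0.17 -0.6  -0.26]
red c(mm) -30.9 6.8 size 32.4 52.1 yaw -12.8
yellow c(mm) -67.0 78.2 size 36.4 47.5 yaw 3.4
```

>>> jog_arm --deltas '[[[-6,-3,0,0,-0.5,0,0],[0,-3,0,0,0,0,0],[0,0,0,0,0,0,0]]]'

```text
clock: 14.65
eef_pos: [0.5203, 0.058, 0.0224]
tool_rot: [0.031, 1.0, -0.001, 0.002]
ft_force: [-0.3, -0.5, -1.1]
grip_width: -0.0003
```

```bash
python3 - <<'E'
from h import *
o=tcp();rotfix(180);im=camera("wrist");tops(im,cam("wrist",o),P)
E
```

```text
t 14.65 tcp in carrier [-60.4 116.7  22.4] yaw rel  euler [-176.5     0.24  179.9 ] F [-0.31 -0.52 -1.06] w -0.0003
rotfix [-0.09  0.24 -0.3 ]
red c(mm) -30.3 0.6 size 47.0 45.9 yaw 0.1
yellow c(mm) -63.5 77.0 size 43.5 47.6 yaw 3.1
```

>>> jog_arm --deltas '[[[0,-2,3,0,0.2,-0.2,0],[0,-1,0,0,0,0,0],[0,0,0,0,0,0,0]]]'

```text
clock: 15.0
eef_pos: [0.5207, 0.0553, 0.0198]
tool_rot: [0.028, 1.0, -0.0, 0.001]
ft_force: [0.9, -0.5, 0.3]
grip_width: -0.0004
```

```bash
python3 - <<'E'
from h import *
o=tcp();rotfix(180);im=camera("wrist");tops(im,cam("wrist",o),P)
E
```

```text
t 15.0 tcp in carrier [-59.8 113.9  19.8] yaw rel  euler [-1.7674e+02  1.1000e-01  1.7995e+02] F [ 0.92 -0.54  0.28] w -0.0004
rotfix [-0.04  0.11 -0.07]
red c(mm) -30.5 0.7 size 46.7 45.7 yaw 0.1
yellow c(mm) -63.0 74.0 size 45.0 47.7 yaw 1.5
```

>>> jog_arm --deltas '[[[0,10,0,0,0,0,0],[0,0,-25,0,0,0,0],[25,0,-12,0,0,0,10],[25,-25,0,0,0,0,30],[0,-22,0,0,0,0,30]]]'

```text
clock: 15.55
eef_pos: [0.4675, 0.0256, 0.0571]
tool_rot: [0.026, 1.0, 0.0, 0.0]
ft_force: [0.3, 0.5, -0.1]
grip_width: 0.0296
```

>>> jog_arm --deltas '[[[0,0,18,0,0,0,30],[0,0,10,0,0,0,30],[0,0,0,0,0,0,30]]]'

```text
clock: 15.85
eef_pos: [0.4678, 0.0254, 0.0295]
tool_rot: [0.026, 1.0, 0.0, 0.002]
ft_force: [-1.4, -0.6, -0.9]
grip_width: 0.0297
```

```bash
python3 - <<'E'
from h import *
o=tcp();rotfix(180);im=camera("wrist");tops(im,cam("wrist",o),P)
E
```

```text
t 15.85 tcp in carrier [-111.    81.1   29.5] yaw rel  euler [-176.98    0.19 -179.97] F [-1.39 -0.62 -0.88] w 0.0297
rotfix [0.04 0.19 0.18]
red c(mm) -34.2 14.4 size 6.7 34.1 yaw -42.2
yellow c(mm) -71.8 77.5 size 27.2 40.2 yaw 1.5
green c(mm) -50.3 -60.9 size 7.8 17.8 yaw 33.8
```

>>> jog_arm --deltas '[[[0,-6.5,8,0,0.2,0.2,30],[0,0,3,0,0,0,30],[-6,0,0,0,0,0,30],[-8,0,0,0,0,0,30],[0,0,0,0,0,0,30]]]'

```text
clock: 16.4
eef_pos: [0.4847, 0.0188, 0.0188]
tool_rot: [0.027, 1.0, 0.0, 0.001]
ft_force: [0.1, -0.8, -0.8]
grip_width: 0.0298
```

```bash
python3 - <<'E'
from h import *
o=tcp();rotfix(180);im=camera("wrist");tops(im,cam("wrist",o),P)
E
```

```text
t 16.4 tcp in carrier [-93.8  75.5  18.8] yaw rel  euler [-1.7688e+02  1.1000e-01 -1.7995e+02] F [ 0.09 -0.78 -0.79] w 0.0298
rotfix [0.06 0.11 0.08]
red c(mm) -29.1 14.4 size 6.2 33.3 yaw -42.3
yellow c(mm) -64.9 75.8 size 29.0 44.0 yaw 0.2
green c(mm) -44.4 -55.2 size 6.6 19.0 yaw -13.0
```

>>> jog_arm --deltas '[[[-8,0,0,0,0,0,30],[-7,0,0,0,0,0,30],[-3,0,0,0,0,0,30],[0,0,0,0,0,0,30]]]'

```text
clock: 16.85
eef_pos: [0.5038, 0.0178, 0.019]
tool_rot: [0.027, 1.0, 0.001, 0.001]
ft_force: [-0.4, -0.6, 0.3]
grip_width: 0.03
```

```bash
python3 - <<'E'
from h import *
o=tcp();rotfix(180);im=camera("wrist");tops(im,cam("wrist",o),P);cv2.imwrite("pics/w5.png",im[:,:,::-1])
E
```

```text
t 16.85 tcp in carrier [-74.6  75.6  19. ] yaw rel  euler [-1.7689e+02  8.0000e-02 -1.7994e+02] F [-0.39 -0.56  0.34] w 0.03
rotfix [0.06 0.08 0.09]
red c(mm) -13.9 18.3 size 6.2 22.2 yaw -42.3
red c(mm) -33.0 3.7 size 4.8 18.3 yaw -44.0
red c(mm) -51.7 -16.9 size 9.8 21.0 yaw 33.2
yellow c(mm) -45.9 76.0 size 29.5 44.4 yaw 0.2
green c(mm) -34.0 -53.2 size 6.6 37.3 yaw -12.9
```

View pics/w5.png

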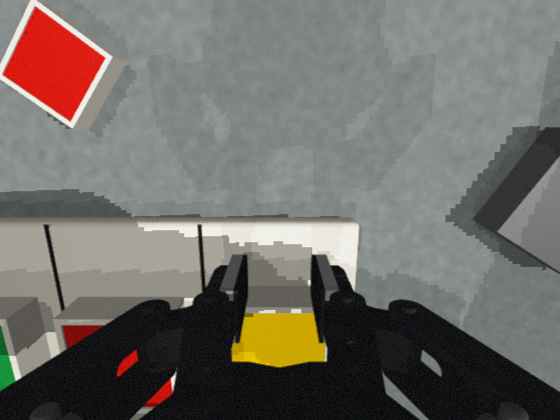

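The camera now faces back toward the robot. The yellow dish's near top edge at row 313 gives a centre of about -37 mm, so about 6 mm remains.

>>> jog_arm --deltas '[[[-2,0,1,0,0,0,30],[-2,0,0,0,0,0,30],[-1.5,0,0,0,0,0,30],[0,0,0,0,0,0,30]]]'

```text
clock: 17.3
eef_pos: [0.5086, 0.0175, 0.0177]
tool_rot: [0.027, 1.0, 0.0, -0.0]
ft_force: [-0.7, -1.3, -0.8]
grip_width: 0.0298
```

>>> jog_arm --deltas '[[[-1.5,0,0,0,0,0,30],[0,0,0,0,0,0,30]]]'

```text
clock: 17.5
eef_pos: [0.51, 0.0175, 0.0177]
tool_rot: [0.027, 1.0, 0.0, -0.0]
ft_force: [-1.0, 0.1, 0.1]
grip_width: 0.0302
```

>>> jog_arm --deltas '[[[-2,0,0,0,0,0.1,30],[-1,0,0,0,0,0,30]]]'

```text
clock: 17.7
eef_pos: [0.5103, 0.0174, 0.0172]
tool_rot: [0.028, 1.0, 0.001, -0.003]
ft_force: [-2.1, 1.0, 0.8]
grip_width: 0.0301
```

```bash
python3 - <<'E'
from h import *
o=tcp();rotfix(180);im=camera("wrist");tops(im,cam("wrist",o),P)
E
```

```text
t 17.7 tcp in carrier [-68.1  75.5  17.2] yaw rel  euler [-176.8    -0.32 -179.93] F [-2.05  0.99  0.8 ] w 0.0301
rotfix [ 0.05 -0.33 -0.01]
red c(mm) -11.3 20.6 size 6.1 14.9 yaw -42.5
red c(mm) -28.2 4.5 size 4.7 16.6 yaw 41.6
red c(mm) -45.1 -9.9 size 16.9 26.8 yaw 0.1
yellow c(mm) -40.2 76.2 size 27.9 44.2 yaw 0.1
green c(mm) -25.8 -52.7 size 5.2 28.8 yaw -12.7
```

>>> jog_arm --deltas '[[[10,0,0,0,0,0,30],[20,0,-30,0,0,0,30],[0,0,-45,0,0,0,50],[0,0,-45,0,0,0,70],[0,0,-45,0,0,0,70]]]'

```text
clock: 18.25
eef_pos: [0.4749, 0.0186, 0.1798]
tool_rot: [0.028, 1.0, -0.0, -0.009]
ft_force: [1.6, -0.2, -0.8]
grip_width: 0.0697
```

>>> jog_arm --deltas '[[[0,0,-30,0,0,8.5,70],[0,0,0,0,0,8.5,70],[0,0,0,0,0,8.5,70],[0,0,0,0,0,8.5,70],[0,0,0,0,0,8.5,70]]]'

```text
clock: 18.75
eef_pos: [0.4818, 0.0187, 0.2222]
tool_rot: [0.394, 0.919, 0.002, 0.005]
ft_force: [0.2, 0.7, -0.6]
grip_width: 0.0699
```

>>> jog_arm --deltas '[[[0,0,0,0,0,8.5,70],[0,0,0,0,0,8.5,70],[0,0,0,0,0,8.5,70],[0,0,0,0,0,8.5,70],[0,0,0,0,0,8.5,70]]]'

```text
clock: 19.25
eef_pos: [0.4828, 0.0186, 0.2234]
tool_rot: [0.703, 0.711, 0.007, 0.007]
ft_force: [-0.7, -0.3, -0.9]
grip_width: 0.0699
```

```bash
python3 - <<'E'
from h import *
o=tcp();rotfix(90);print(o['joint_pos'].round(2))
E
```

```text
t 19.25 tcp in carrier [-95.7  75.2 223.4] yaw rel  euler [-90.63   1.13 179.98] F [-0.7  -0.33 -0.93] w 0.0699
rotfix [ 1.13 -0.01  3.83]
[ 0.04  0.2  -0.07  1.28 -0.    1.6 ]
```

>>> jog_arm --deltas '[[[-30,40,0,1.1,0,3.8,70],[-28,30,0,0,0,0,70],[-12,14,0,0,0,0,70],[0,0,0,0,0,0,70]]]'

```text
clock: 19.65
eef_pos: [0.5633, -0.0547, 0.2219]
tool_rot: [0.727, 0.686, -0.001, -0.0]
ft_force: [-0.1, 0.9, -0.1]
grip_width: 0.07
```

```bash
python3 - <<'E'
from h import *
o=tcp();rotfix(90);im=camera("wrist");tops(im,cam("wrist",o),P);cv2.imwrite("pics/w6.png",cv2.resize(im[:,:,::-1],None,fx=1.4,fy=1.4,interpolation=cv2.INTER_CUBIC))
t=camera("top");tops(t,cam("top"),P);cv2.imwrite("pics/t2.png",t[:,:,::-1])
E
```

```text
t 19.65 tcp in carrier [-11.2   6.5 221.9] yaw rel  euler [-8.67e+01 -8.00e-02  1.80e+02] F [-0.15  0.89 -0.14] w 0.07
rotfix [-0.08  0.01 -0.11]
red c(mm) -31.4 0.1 size 45.5 46.3 yaw 0.1
yellow c(mm) -31.0 74.0 size 46.5 46.7 yaw 0.0
green c(mm) -31.1 -75.1 size 45.5 44.8 yaw 0.1
```

View pics/w6.png

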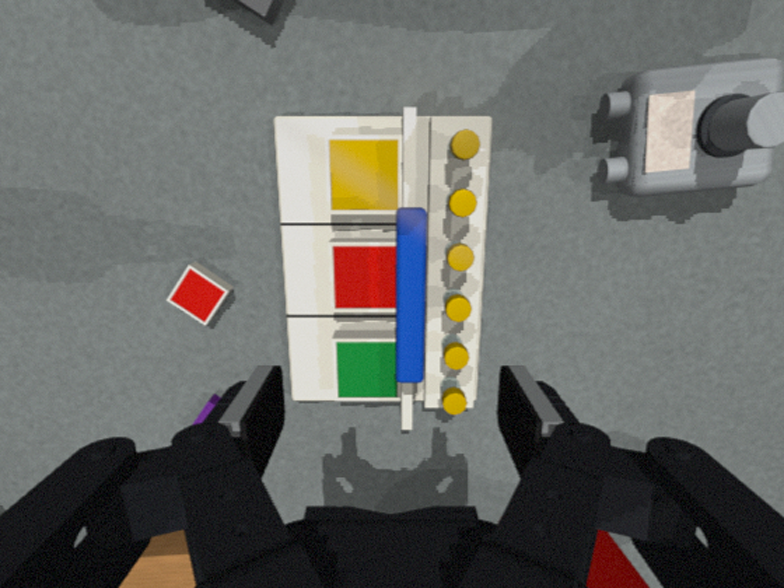

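The row looks good: all three centres are at x ≈ -31 mm, y = 74, 0 and -75 mm, with yaw ≈ 0. Next I'll localise the bar for the grasp.

```bash
python3 - <<'E'
from h import *
o=get_obs();im=cv2.resize(cv2.imread("pics/w6.png"),(560,420),interpolation=cv2.INTER_AREA);c=cam("wrist",o)
h=cv2.cvtColor(im,cv2.COLOR_BGR2HSV);m=cv2.inRange(h,(108,150,80),(130,255,255))
k=max(cv2.findContours(m,0,1)[0],key=cv2.contourArea)[:,0].astype(float);W=w2c(P,back(c,k,.1))*1000
print(W.min(0),W.max(0),cv2.minAreaRect(W[:,:2].astype(np.float32)));tcp()
E
```

```text
[-10.51425479 -50.77980334 100.        ] [  6.60574483  50.14491024 100.        ] ((-1.9159059524536133, -0.291259765625), (17.002981185913086, 100.93993377685547), 0.3059147894382477)
t 19.75 tcp in carrier [-13.1   7.9 222.1] yaw rel  euler [ -86.79   -0.19 -179.96] F [-0.94 -0.15  0.52] w 0.07
```

>>> jog_arm --deltas '[[[-8,12,10,0,0,0,60],[0,0,40,0,0,0,60],[0,0,40,0,0,0,60],[0,0,35,0,0,0,60],[0,0,10,0,0,0,60]]]'

```text
clock: 20.25
eef_pos: [0.5756, -0.06, 0.0862]
tool_rot: [0.725, 0.689, 0.003, 0.003]
ft_force: [-0.8, -0.3, -0.8]
grip_width: 0.06
```

```bash
python3 - <<'E'
from h import *
tcp();rotfix(90)
E
```

```text
t 20.25 tcp in carrier [ 1.4  1.9 86.2] yaw rel  euler [-87.08   0.45 179.97] F [-0.77 -0.26 -0.77] w 0.06
rotfix [0.45 0.01 0.28]
```

>>> jog_arm --deltas '[[[-2,-3,8,0.4,0,0.3,60],[0,0,0,0,0,0,60]]]'

```text
clock: 20.45
eef_pos: [0.5713, -0.0612, 0.0768]
tool_rot: [0.726, 0.687, -0.001, -0.001]
ft_force: [-0.7, 0.4, -0.6]
grip_width: 0.0597
```

```bash
python3 - <<'E'
from h import *
tcp();rotfix(90)
E
```

```text
t 20.45 tcp in carrier [-2.9  0.4 76.8] yaw rel  euler [-8.683e+01 -1.300e-01 -1.800e+02] F [-0.74  0.41 -0.55] w 0.0597
rotfix [-0.13  0.01  0.03]
```

>>> jog_arm --deltas '[[[0,1,6,-0.1,0,0,40],[0,0,0,0,0,0,26],[0,0,0,0,0,0,24]]]'

```text
clock: 20.75
eef_pos: [0.5756, -0.0616, 0.0746]
tool_rot: [0.726, 0.687, 0.002, 0.003]
ft_force: [-0.1, 0.7, 0.2]
grip_width: 0.0239
```

```bash
python3 - <<'E'
from h import *
o=tcp();rotfix(90);im=camera("wrist");tops(im,cam("wrist",o),P);cv2.imwrite("pics/w7.png",im[:,:,::-1])
E
```

```text
t 20.75 tcp in carrier [ 1.5  0.3 74.6] yaw rel  euler [-86.84   0.42 179.95] F [-0.13  0.75  0.16] w 0.0239
rotfix [0.43 0.03 0.04]
red c(mm) -33.7 -0.1 size 46.7 41.1 yaw -0.0
yellow c(mm) -30.6 73.9 size 47.6 47.6 yaw 0.1
green c(mm) -19.4 -70.0 size 34.3 11.5 yaw -0.9
```

View pics/w7.png

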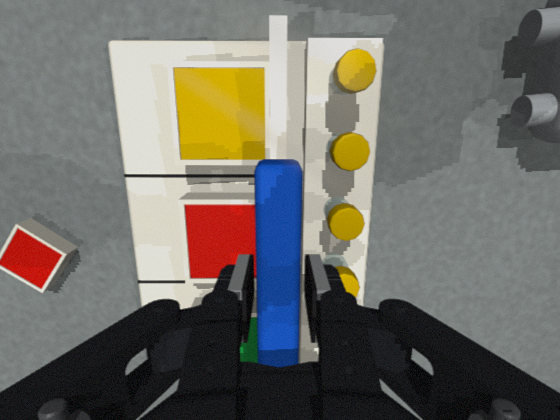

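The bar (columns 256–303) sits centred between the fingers (252 and 307). I'll lower slightly and close.

>>> jog_arm --deltas '[[[0,0,4,0.4,0,0,23],[0,0,0,0,0,0,22],[0,0,0,0,0,0,20]]]'

```text
clock: 21.1
eef_pos: [0.5763, -0.0617, 0.0718]
tool_rot: [0.726, 0.687, 0.0, 0.001]
ft_force: [-1.3, -0.2, 0.3]
grip_width: 0.02
```

>>> jog_arm --deltas '[[[0,0,0,0,0,0,18],[0,0,0,0,0,0,16],[0,0,0,0,0,0,10],[0,0,0,0,0,0,5]]]'

```text
clock: 21.5
eef_pos: [0.5755, -0.0616, 0.0718]
tool_rot: [0.726, 0.687, -0.0, 0.0]
ft_force: [-2.1, -0.3, -0.2]
grip_width: 0.0169
```

```bash
python3 - <<'E'
from h import *
o=tcp();rotfix(90);im=camera("wrist");tops(im,cam("wrist",o),P)
E
```

```text
t 21.5 tcp in carrier [ 1.4  0.2 71.8] yaw rel  euler [-8.6830e+01  3.0000e-02  1.7996e+02] F [-2.09 -0.33 -0.2 ] w 0.0169
rotfix [0.03 0.03 0.02]
red c(mm) -33.5 -0.2 size 40.8 46.8 yaw 0.1
yellow c(mm) -30.2 73.9 size 47.7 47.4 yaw 0.1
```

>>> jog_arm --deltas '[[[0,0,-2,0,0,0,0],[0,0,-3,0,0,0,0],[0,0,-4,0,0,0,0],[0,0,-4,0,0,0,0],[0,0,-4,0,0,0,0]]]'

```text
clock: 22.05
eef_pos: [0.5722, -0.0612, 0.0845]
tool_rot: [0.726, 0.687, -0.003, -0.003]
ft_force: [-0.2, 0.1, -6.8]
grip_width: 0.0171
```

```bash
python3 - <<'E'
from h import *
o=tcp();rotfix(90);im=camera("wrist");tops(im,cam("wrist",o),P)
E
```

```text
t 22.05 tcp in carrier [-2.   0.5 84.5] yaw rel  euler [ -86.84   -0.52 -179.97] F [-0.22  0.1  -6.75] w 0.0171
rotfix [-0.52  0.    0.04]
red c(mm) -39.7 -5.0 size 43.6 50.1 yaw 0.3
yellow c(mm) -36.3 74.5 size 51.0 50.8 yaw 0.2
```

>>> jog_arm --deltas '[[[0,0,-5,-0.2,0,0,0],[0,0,-6,-0.2,0,0,0],[0,0,-6,-0.2,0,0,0],[0,0,-6,-0.2,0,0,0],[0,0,-6,-0.2,0,0,0]]]'

```text
clock: 22.6
eef_pos: [0.5723, -0.0612, 0.1165]
tool_rot: [0.726, 0.687, 0.004, 0.004]
ft_force: [0.6, 0.3, -6.4]
grip_width: 0.017
```

>>> jog_arm --deltas '[[[0,0,-6,-0.2,0,0,0],[0,0,-6,-0.2,0,0,0],[0,0,-6,-0.2,0,0,0],[0,0,-6,-0.2,0,0,0],[0,0,-6,-0.2,0,0,0]]]'

```text
clock: 23.1
eef_pos: [0.5716, -0.0612, 0.1497]
tool_rot: [0.726, 0.687, 0.01, 0.011]
ft_force: [0.3, -0.0, -7.1]
grip_width: 0.0173
```

```bash
python3 - <<'E'
from h import *
o=tcp();rotfix(90)
E
```

```text
t 23.1 tcp in carrier [ -2.5   0.5 149.7] yaw rel  euler [-86.84   1.71 179.9 ] F [ 0.27 -0.04 -7.08] w 0.0173
rotfix [1.71 0.   0.04]
```

>>> jog_arm --deltas '[[[0,0,-6,0.2,0,0,0],[0,0,-6,0.3,0,0,0],[0,0,-4,0.3,0,0,0],[0,0,-2,0.3,0,0,0],[0,0,-1,0.3,0,0,0]]]'

```text
clock: 23.6
eef_pos: [0.5715, -0.0612, 0.1715]
tool_rot: [0.726, 0.687, 0.002, 0.002]
ft_force: [0.2, -0.6, -7.2]
grip_width: 0.0169
```

```bash
python3 - <<'E'
from h import *
o=tcp();rotfix(90)
E
```

```text
t 23.6 tcp in carrier [ -2.6   0.4 171.5] yaw rel  euler [-86.84   0.31 179.97] F [ 0.2  -0.56 -7.25] w 0.0169
rotfix [0.31 0.01 0.04]
```

>>> jog_arm --deltas '[[[0,0,0,0.1,0,0,0],[0,0,0,0.1,0,0,0],[0,0,0,0,0,0,0],[0,0,0,0,0,0,0]]]'

```text
clock: 24.0
eef_pos: [0.5714, -0.0612, 0.1704]
tool_rot: [0.726, 0.687, -0.0, -0.0]
ft_force: [-0.5, 0.3, -8.1]
grip_width: 0.0172
```

```bash
python3 - <<'E'
from h import *
o=tcp();rotfix(90);im=camera("wrist");s=camera("scene");print(get_obs()['joint_vel'].round(3))
a=np.hstack([im[:, :420],cv2.resize(s[100:310,150:430],(560,420))])
cv2.imwrite("pics/fin.png",cv2.resize(a,(800,343))[:,:,::-1])
import h
# project tops at lifted height: carrier frame moves with TCP
p=[P[0]-.0042*np.cos(P[2]),P[1],P[2]]
ob=h.back
h.back=lambda c,uv,z:ob(c,uv,z+.0995)
tops(im,cam("wrist",o),p)
E
```

```text
t 24.0 tcp in carrier [ -2.8   0.5 170.4] yaw rel  euler [-8.685e+01 -2.000e-02  1.800e+02] F [-0.49  0.28 -8.08] w 0.0172
rotfix [-0.02  0.    0.04]
[ 0.001  0.     0.002 -0.002  0.001  0.001]
red c(mm) -33.2 0.6 size 40.5 46.5 yaw 0.2
red c(mm) -98.5 16.1 size 18.7 18.9 yaw -36.7
yellow c(mm) -30.0 74.4 size 47.4 47.2 yaw 0.2
```

View pics/fin.png

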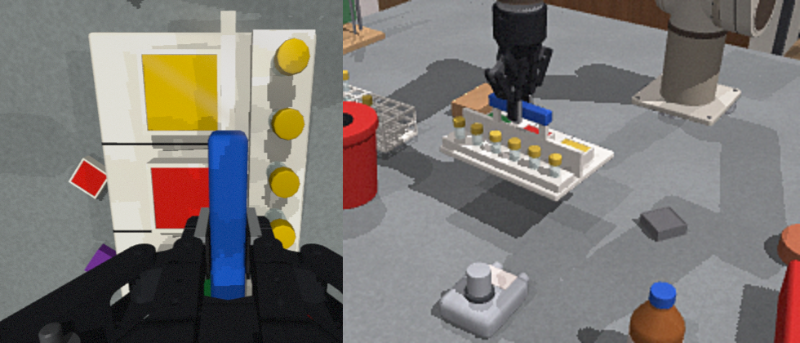

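The carrier is about 99 mm up and level, with yellow and red still flush. Green is hidden in the wrist view, so I'll check it in the fixed cameras before handing in.

```bash
python3 - <<'E'
import h
from h import *
p=[P[0]-.0042,P[1],P[2]];ob=h.back
h.back=lambda c,uv,z:ob(c,uv,z+.0985)
for n in("top","scene"):
    print(n);tops(camera(n),cam(n),p)
    g=masks_of("dish_green_center",n);print([(round(d['conf'],2),w2c(p,back(cam(n),d['at'],.0+.032)).round(3)) for d in g[:2]])
E
```

```text
top
[(0.66, array([[-0.01 , -0.11 ,  0.032]]))]
scene
[]
```

```bash
python3 - <<'E'
from workcell import *
import cv2,numpy as np
a=camera("top")[150:300,230:400];b=camera("scene")[140:240,200:360]
cv2.imwrite("pics/f2.png",np.hstack([cv2.resize(a,(400,353),interpolation=2),cv2.resize(b,(400,353),interpolation=2)])[:,:,::-1])
E
```

```text
(no output)
```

View pics/f2.png

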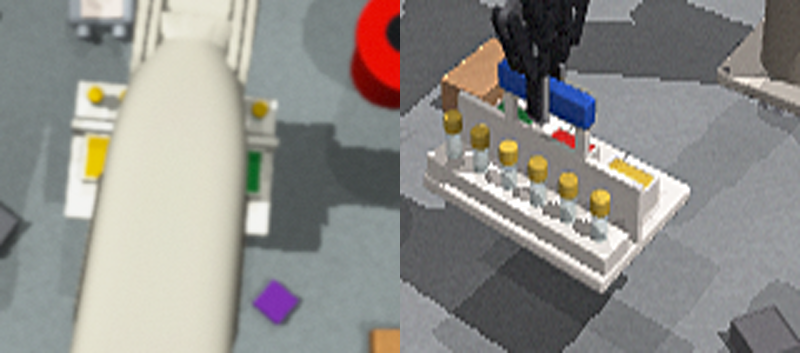

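The top view shows green (255,172) still upright in its bay by the wall, in line with yellow (97,158). The carrier is level.

```bash
python3 -c "
from h import *
tcp();job_done()"
```

```text
t 24.4 tcp in carrier [ -2.6   0.5 170.8] yaw rel  euler [-8.6840e+01  3.0000e-02  1.7999e+02] F [-0.39  0.87 -6.01] w 0.017
the job is handed in; nothing more can be done
```

I pushed all three dishes flush and square against the centre wall. I then gripped the carrier by the blue bar, lifted it about 9.9 cm and handed the job in still holding it, at about 24 s.

- **Before the lift:** all three dish centres measured x ≈ -31 mm, the flush position. They lay at y = 74 (yellow), 0 (red) and -75 mm (green), with yaw 0.1° or less.
- **After the lift:** the tool was level to about 0.03° and the arm was still. Yellow and red were unchanged relative to the carrier within about 2 mm; red was partly covered by the bar. The wrist force showed a load of about 0.7 kg.
- **Green dish:** after the lift it was hidden from the wrist camera, and the colour measurement in the fixed cameras found nothing. I could only check it by eye in the top and scene views, where it looked in place and in line.
- **Slips on the way:** one push on the red dish (about 7 N) slid the carrier roughly 2 mm on the bench. The tool tilted up to 1.7° during the lift before I corrected it, and joint 6 reached its limit once, which I solved with a half turn.
- **Other things on the bench:** none was touched as far as I saw, but I did not measure them again.

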